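# Click the tube loader to the right bore and load the blood tube

## Task

Load the blood tube that stands in the white block into the tube loader. The loader's dial brings bores of different sizes under the port in the lid, and the bore for this tube is three clicks clockwise (seen from above) from the dial's anticlockwise stop; the dial has no marks, so find the stop by feel without forcing it and count the clicks. Then put the tube gently down through the port until it is fully home in its bore, and let it stand there; do not push the things around it about.

Things in the scene. Friction and masses are not known exactly. Their poses are not given: they have to be found in the camera images.
- loader: Tube loader: white box with a grey lid, 140 x 140 mm, 60 mm high, fixed to the bench; origin at the centre of its underside, z up, front with the vents on its -x side. Under the lid a turret carries six bores for different tubes in a ring, one to each click of the dial; the dial stands in the middle of the lid, the port on the lid's -y side.
- dial_axis (a point): Grip point on the dial's upright axis, 23 mm above the lid; it belongs to the housing and does not turn. The dial is a plain round fluted rubber-clad knob, 40 mm across, to be gripped from 14 mm below to 15 mm above this point; under that is a 47 mm flange. It only turns (no lift, no press) and starts in click place 0, 1 or 2.
- detent (a point): Sprung roller detent of the dial, inside the housing, out of sight: a click every 24 degrees. From one click to the next the moment against the hand jumps to 0.18 N m, falls evenly to zero half-way, then pulls the dial on with up to 0.18 N m into the next click, where it reverses sharply. Let go, the dial settles in the nearest click. Places 0 to 5 follow clockwise; 3 is right.
- stop_pin: Steel pin of the anticlockwise stop, inside the housing, out of sight, 40 mm from the dial's axis. The dial meets it, through a rubber buffer, 4 degrees (0.07 rad) before click place 0; the moment then rises by 4 N m per rad on top of the detent's. More than 12 N on the pin (some 0.5 N m at the dial, 0.12 rad past first touch) is forcing it. Let go, the dial springs back to place 0.
- port (a point): Centre of the loading port's mouth, level with the lid's top, 52 mm from the dial's axis: a round hole 17 mm wide in a 6 mm lid, with a steel collar 3 mm high round it. z up. The bores begin 8 mm below. The right bore (place 3) is 15 mm wide, its floor 42 mm below this point. At place 2 the tube stops 18 mm too high, at place 4 it sinks 12 mm too deep; others are too narrow.
- tube_center (a point): Centre (half-way up) of the capped blood tube to load, 80 mm long, 12 g: round glass 12 mm wide with a round bottom, and a round cap 16 mm wide over its top 16 mm. It starts upright, cap up, in the middle hole of the white block. Its y axis runs along it from cap to bottom. Seated, this centre is 2 mm below port and the cap begins 22 mm above the lid.
- tube_block: White plastic tube block, 56 x 56 mm, 45 mm high, fixed to the bench; origin at the centre of its underside. The middle hole, 14.5 mm wide and 35 mm deep, holds the tube, whose cap begins 29 mm above the block's top; the four narrow holes are empty.
- oil_bottle: Dropper bottle with black top, 25 mm wide, 70 mm high, standing near the block; origin at the centre of its underside. A bystander.
- stain_jar: Glass staining jar with black lid, 67 mm wide, 114 mm high, standing right behind the block; origin at the centre of its underside. A bystander.
- slide_stack: Stack of glass slides, 34 x 82 x 5 mm, lying at the bench's front edge; origin at the centre of its underside. A bystander.

How it is judged (in metres and radians):
At the end, for the whole second after the job is handed in: The tube stands at rest and upright (within 0.15 rad) in the port, fully home in the right bore: its centre 2 mm below the lid's top at the port (+5, -4 mm) and within 6 mm of the port's axis (z of tube_center in the frame of port between -0.006 and 0.003 m and horizontal distance between tube_center and port below 0.006 m and angle between the y axis of tube_center and the z axis of port, either way round below 0.15 rad and linear speed of tube below 0.02 m/s); the robot touches nothing.
It fails at once if the dial is forced against its stop (more than 12 N on the stop pin) (contact force between stop_pin and anything else above 12 N).
It fails at once if the tube is pressed, jammed or dropped hard in the loader (more than 15 N) (contact force between tube and loader above 15 N).
It fails at once if a bystander is pushed more than 25 mm (distance of any of oil_bottle, stain_jar, slide_stack from where it was at the start of the episode above 0.025 m).
It also fails if it takes over 69 s, if anything falls off the work surface, if the arm or the gripper's body presses on something with over 40 N, if the wrist force passes 120 N, or if a joint passes its speed limit or range.

## Robot

A 6-joint arm with a two-finger parallel gripper is mounted at the origin on a cart in front of the work surface, level with it; the furniture and walls round the work are solid. World frame = base frame: x ahead of the robot, y to its left, z up, the work surface at z = 0. Lengths are in mm, angles in rad, forces in N, time in s.
With the tool pointing down it reaches from about 375 to 750 mm from the base axis. Payload 9 kg.
Tool frame: the origin (TCP) lies on the centre line of the jaws, within the pads' length; the fingertips stand ctrl.tip_reach ahead of it and the grasp point (between the pads) lies 3 mm ahead of it (ctrl.tip_reach is the distance from the TCP to the fingertips, in mm); z points along the fingers, y is the line along which they close (so a half turn about z gives the same grasp; the last joint's range is limited). The gripper opens to 85 mm and grips with 20 to 120 N. Pads are 22 mm wide; open, the fingers measure 114 mm over their backs; the gripper's body (76 mm by 85 mm) begins 54 mm behind the grasp point. The pads swing forward as they close: fully open they stand 13 mm farther back than shut.
Start: joints at [0.896, 0.104, 0.097, 1.564, 0, 1.353], TCP at [264.655, 538.509, 253.331] pointing down, gripper open.
Joint ranges: [-2.99, 2.99], [-0.84, 1.86], [-1.1, 1.16], [-1.84, 2.11], [-1.51, 1.56], [-3.14, 3.14]. Speed limits (rad/s): [2.22, 2.22, 2.57, 3.14, 3.14, 3.14].

## Interface

Orientations are given as a unit quaternion [w, x, y, z].
In Python, from workcell import ctrl gives the robot as it stands. The module is installed in compiled form; this text tells all that it offers.
- The arm moves only by the tool servo_tool, never from a script. Its argument "steps" is one flat list of numbers, 4 for each row, row after row: the shift along the tool's x, y, z in cm, then the turn about the tool's z in degrees. In form: [dx, dy, dz, turn, dx, dy, dz, turn, ...]. A call has 1 to 5 rows; each row shifts and turns the commanded pose from where the row before left it, along the tool's axes as they then stand; what a row does not reach is not made up. A row lasts 1/12 s, in which the tool goes at most 41.7 mm and 7.16 degrees, less where a joint would pass 70% of its speed; a pose out of reach is approached as far as the arm can. A call is refused whole if a number of a shift passes 4.17 or a number of a turn 7.16, either way. A call with a gripper value outside its range is refused whole. "fingers" is the opening, from 0 (shut) to 1 (fully open), set as the call begins (left out, the last holds). The fingers move at their own pace and stop on an object; "squeeze" is the grip in N (left out, the last holds). Time passes only in rows, so rows that do not move let the fingers close. It gives the time, the measured TCP pose, the force, the opening and the grip force at its end, in the units of the state.
- ctrl.sense(): the state, without advancing time (a new reading comes with each control period).
- ctrl.grab_frame(name): name is "side" or "top"; returns the picture (400x640x3 uint8, blue, green, red); there is no depth.
- ctrl.camera_params(name): a dict with "fovy" (degrees; the focal length in pixels is half the picture's height over the tangent of half this angle, whatever the lens; pixels are square), "cx", "cy" (the principal point, pixels), "origin" and "attitude" of the camera in the world. Camera axes: x right, y down, z forward; pixel columns grow to the right and rows downward; lengths in mm; the calibration is good to about 2 mm. A picture is of the moment at which its call begins. camera_params takes no time and is no camera call.
- ctrl.finish_job(): hands the job in; it is judged then, once.
Trained networks look in the newest picture that a camera, given by its name, has taken for a name from the list of things; names that differ only in an ending like _2 or _b are one class to them, and where a whole thing is asked for, a point or a joint stands for the part that bears it (a point fixed in the world has none). Each returns a list of dicts, best first, with "confidence" (0 to 1); they miss things now and then, are a little off and sometimes report something else, mostly with a low value. They report only what shows in the picture. A call takes as long as a camera call.
- ctrl.boxes_of(camera, target): "bbox" ([left, top, right, bottom] as shares, 0 to 1, of the picture: columns of its width, rows of its height, round what is visible of it).
- ctrl.regions_of(camera, target): "pixels" (400x640 bool, what is visible of it) and "bbox" ([left, top, right, bottom] as shares, 0 to 1, of the picture: columns of its width, rows of its height, round what is visible of it).
The state is a dict: "clock": time; "qpos": joint angles; "qvel": joint speeds; "effort": joint torques, N m; "position": TCP position; "orientation": TCP orientation; "force": force on the tool from outside, world axes, zero at the start; "ft_torque": the same for the moment, N m; "grip_width": opening from 0.0 (shut) to 1.0 (fully open); "finger_force": force on a finger pad.
Only numpy, scipy, OpenCV 4.12 (cv2) and the standard library are available. Lean on these libraries where they do the work, as an engineer would, in place of code of your own. Each camera call takes 0.05 s, during which the arm holds its last target. There are 200 camera calls.

## Working session

There is one attempt and no reset: what is moved stays moved. The work goes in short steps, Python scripts to look and compute and a tool call to move; the robot and the scene stay as the last step left them, time stands still between calls to the robot, and variables do not carry over. Pictures are saved under pics/ and viewed, at most 10 in all, crops included, and the job is handed in when it is done.

Besides the shell and the picture viewer there is one more tool, called after "Request:" as name(argument=value, ...) on one line, values as JSON. servo_tool: Moves the arm, as the interface text tells. Its arguments: {"type":"object","properties":{"steps":{"type":"array"},"fingers":{"type":"number"},"squeeze":{"type":"number"}},"required":["steps"]}

```bash
mkdir -p pics; cat > h.py <<'E'
from workcell import ctrl
import numpy as np, cv2
from scipy.spatial.transform import Rotation as R
def cam(n):
    p=ctrl.camera_params(n); f=200/np.tan(np.radians(p['fovy'])/2)
    a=np.array(p['attitude'],float)
    M=a if a.shape==(3,3) else R.from_quat(a[[1,2,3,0]]).as_matrix()
    return f,p['cx'],p['cy'],np.array(p['origin'],float),M
def ray(n,u,v):
    f,cx,cy,o,M=cam(n); return o,M@np.array([(u-cx)/f,(v-cy)/f,1])
def atz(n,u,v,z):
    o,d=ray(n,u,v); return o+d*(z-o[2])/d[2]
def proj(n,P):
    f,cx,cy,o,M=cam(n); q=M.T@(np.array(P,float)-o); return np.array([cx+f*q[0]/q[2],cy+f*q[1]/q[2]])
E
python3 - <<'E'
from h import *
for n in("side","top"):
    cv2.imwrite(f"pics/{n}0.png",ctrl.grab_frame(n)); print(n,ctrl.camera_params(n))
    for t in("loader","dial_axis","tube_center","tube_block","oil_bottle","stain_jar","slide_stack","port"):
        print(t,[(round(b['confidence'],2),(np.array(b['bbox'])*[640,400,640,400]).round(1)) for b in ctrl.boxes_of(n,t)[:2]])
s=ctrl.sense();print(s,ctrl.tip_reach)
E
```

```text
side {'fovy': 43.48663790568331, 'cx': 318.39270032725864, 'cy': 203.6698416790718, 'origin': array([518.14041514, 765.99582246, 560.48840903]), 'attitude': array([-0.00719334,  0.00290152,  0.87104001, -0.49115083])}
loader [(0.81, array([288.7, 200.3, 373.3, 281.2]))]
dial_axis [(0.72, array([286.9, 202.6, 374. , 280.4]))]
tube_center []
tube_block [(0.9, array([321.6, 184.3, 346.9, 207.4]))]
oil_bottle [(0.54, array([373.7, 193.8, 392.7, 224.4])), (0.17, array([320.3, 185.5, 347.9, 207.4]))]
stain_jar []
slide_stack [(0.71, array([383. , 243.5, 403. , 274.7]))]
port [(0.69, array([292.1, 201.7, 371.8, 279.7]))]
top {'fovy': 51.15907701296186, 'cx': 323.3191147246577, 'cy': 194.49413904846253, 'origin': array([328.56622638, -16.13739534, 964.15885097]), 'attitude': array([-0.05353499,  0.71277253, -0.69655675,  0.06243416])}
loader [(0.62, array([268.8, 158.9, 346.5, 236.1]))]
dial_axis [(0.74, array([267.9, 157.3, 342. , 233.9]))]
tube_center [(0.39, array([378. , 192.7, 384.1, 202.1]))]
tube_block [(0.61, array([362.1, 187.1, 386.8, 216.1]))]
oil_bottle []
stain_jar [(0.85, array([391.7, 127.6, 423.2, 163.4]))]
slide_stack [(0.62, array([275.1, 238.7, 311.9, 253.9]))]
port [(0.83, array([269.2, 158.3, 344.7, 234.1]))]
{'clock': 0.9, 'qpos': array([ 8.96285348e-01,  1.04070196e-01,  9.73003730e-02,  1.56387812e+00,
       -3.76830664e-05,  1.35310049e+00]), 'qvel': array([0.00049231, 0.0006482 , 0.00052037, 0.00110367, 0.0006161 ,
       0.00054911]), 'effort': array([-1.75409455e-04, -5.56757069e+01,  5.03771746e+01,  5.19478599e-04,
       -2.14110887e-04, -1.10618475e-05]), 'position': array([264.67756625, 538.50688205, 253.34835352]), 'orientation': array([4.90074269e-05, 2.26426743e-01, 9.74028195e-01, 5.88007405e-05]), 'force': array([ 0.50426278, -0.68361853,  0.07282085]), 'ft_torque': array([ 0.01381491, -0.04140229, -0.01152056]), 'finger_force': 0.0, 'grip_width': 1.0043682695917264} 22.0
```

View pics/top0.png

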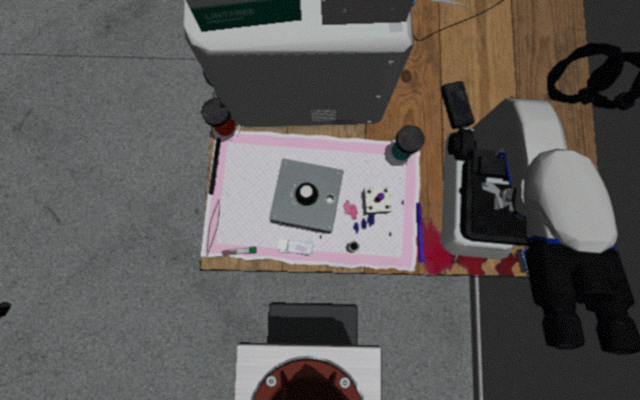

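View pics/side0.png

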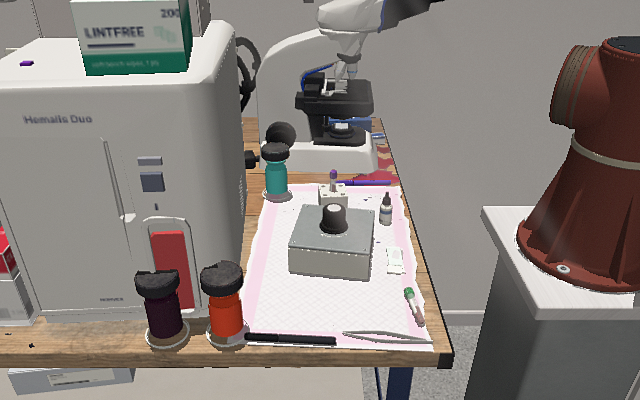

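```bash
python3 - <<'E'
from h import *
a=cv2.imread("pics/top0.png")[150:260,260:430];b=cv2.imread("pics/side0.png")[160:285,275:410]
A=cv2.resize(a,None,fx=4.6,fy=4.6,interpolation=cv2.INTER_CUBIC)
B=cv2.resize(b,None,fx=4.6,fy=4.6,interpolation=cv2.INTER_CUBIC)
cv2.imwrite("pics/tc.png",A);cv2.imwrite("pics/sc.png",B)
for nm,u,v,z in[("dialtop",306,193,98),("lid",307,196,60),("port",330,199,63),("tube",380,197,90),("jar",408,137,114),("oil",352,245,70),("slides",297,246,5)]:
    print(nm,atz("top",u,v,z).round(1))
for nm,u,v,z in[("dialtop",334,207,98),("tubecaptop",333,171,90),("oil",386,196,70),("jar",274,150,114)]:
    print(nm,atz("side",u,v,z).round(1))
for n in("side","top"):
    for t in("dial_axis","tube_center","loader"):
        for r in ctrl.regions_of(n,t)[:1]:
            p=r['pixels'];c=max(cv2.findContours(p.astype(np.uint8),0,1)[0],key=cv2.contourArea)
            print(n,t,p.sum(),cv2.minAreaRect(c), cv2.boxPoints(cv2.minAreaRect(c)).round(1).tolist())
E
```

```text
dialtop [474.5  11.   98. ]
lid [474.3   9.8  60. ]
port [468.4 -40.7  63. ]
tube [ 471. -146.   90.]
jar [ 597.2 -201.9  114. ]
oil [369.4 -89.2  70. ]
slides [367.2  30.9   5. ]
dialtop [477.   12.5  98. ]
tubecaptop [ 472.9 -140.4   90. ]
oil [371.7 -74.4  70. ]
jar [ 594.9 -188.3  114. ]
side dial_axis 5471 ((330.5952453613281, 238.778076171875), (83.80606842041016, 72.30048370361328), 6.115502834320068) [[285.1000061035156, 270.29998779296875], [292.79998779296875, 198.39999389648438], [376.1000061035156, 207.3000030517578], [368.3999938964844, 279.20001220703125]]
side loader 5411 ((330.2920837402344, 239.07920837402344), (83.38411712646484, 71.54317474365234), 5.710592269897461) [[285.20001220703125, 270.5], [292.3999938964844, 199.3000030517578], [375.29998779296875, 207.60000610351562], [368.20001220703125, 278.79998779296875]]
top dial_axis 4133 ((305.8395080566406, 195.3345184326172), (64.54803466796875, 65.60558319091797), 10.885526657104492) [[268.0, 221.5], [280.29998779296875, 157.0], [343.70001220703125, 169.1999969482422], [331.29998779296875, 233.60000610351562]]
top tube_center 61 ((379.2500305175781, 197.25001525878906), (6.363960266113281, 9.899494171142578), 45.0) [[373.5, 198.5], [380.5, 191.5], [385.0, 196.0], [378.0, 203.0]]
top loader 4078 ((305.9230651855469, 195.38461303710938), (64.32608795166016, 65.11054992675781), 11.309932708740234) [[268.0, 221.0], [280.79998779296875, 157.1999969482422], [343.79998779296875, 169.8000030517578], [331.1000061035156, 233.60000610351562]]
```

View pics/tc.png

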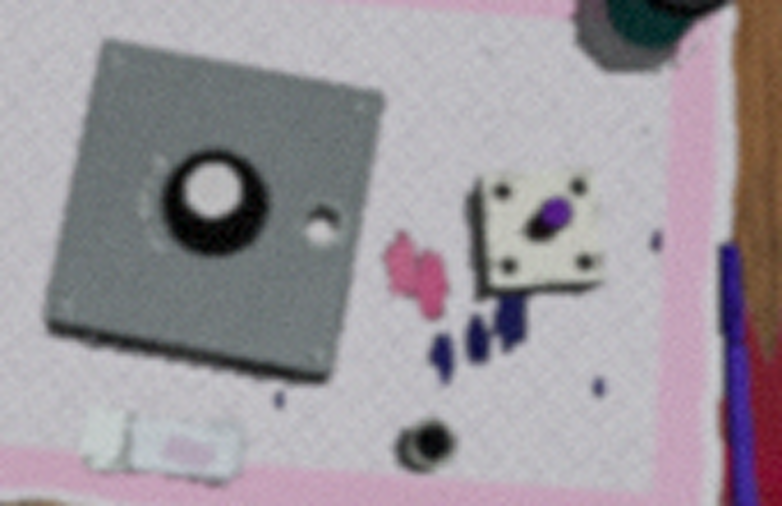

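View pics/sc.png

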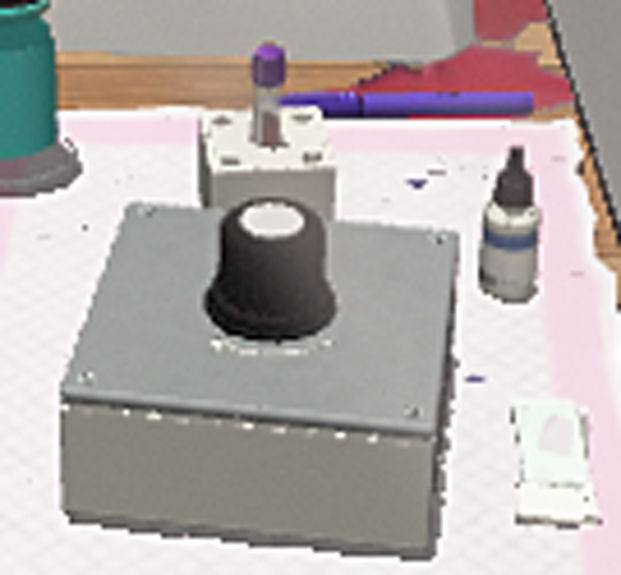

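```bash
python3 - <<'E'
from h import *
def tri(a,b):
    (o1,d1),(o2,d2)=ray("top",*a),ray("side",*b)
    s,t=np.linalg.lstsq(np.c_[d1,-d2],o2-o1,rcond=None)[0]
    p,q=o1+s*d1,o2+t*d2; return ((p+q)/2).round(1),np.linalg.norm(p-q).round(1)
t=lambda x,y:(260+x/4.6,150+y/4.6)
s=lambda x,y:(275+x/4.6,160+y/4.6)
T=[t(105,40),t(385,95),t(328,382),t(48,325)]
S=[s(65,398),s(128,205),s(458,233),s(435,435)]
# top TL = far,left(+y) ; side: camera looks to -y, left=+x: near-left=+x,+y
PT=np.array([atz("top",*p,60) for p in T]);PS=np.array([atz("side",*p,60) for p in S])
print(PT.round(1),PS.round(1),PT.mean(0),PS.mean(0))
for P in(PT,PS):
    d=(P[0]+P[1]-P[2]-P[3]);print("yaw",np.degrees(np.arctan2(d[1],d[0])),[np.linalg.norm(P[i]-P[i-1]).round(1) for i in range(4)])
print("dial",tri(t(213,190),s(272,220)))
print("port",atz("top",*t(322,224),61))
print("cap",tri(t(554,213),s(268,52)),atz("top",*t(554,213),90),atz("side",*s(268,52),90))
B=[(485,178),(588,170),(603,280),(490,290)]
PB=np.array([atz("top",*t(*b),45) for b in B]);print("block",PB.round(1),PB.mean(0))
h=np.array([atz("top",*t(*b),45) for b in [(502,191),(578,187),(585,262),(508,265)]]);print(h.mean(0))
E
```

```text
[[556.9  65.8  60. ]
 [533.1 -69.9  60. ]
 [394.5 -45.   60. ]
 [418.3  87.4  60. ]] [[554.4  78.4  60. ]
 [533.2 -58.1  60. ]
 [397.4 -36.5  60. ]
 [420.6 100.8  60. ]] [475.70815456   9.58537067  60.        ] [476.39842504  21.16216062  60.        ]
yaw -9.518950546938852 [np.float64(140.3), np.float64(137.8), np.float64(140.9), np.float64(134.6)]
yaw -9.270647142877875 [np.float64(135.7), np.float64(138.2), np.float64(137.5), np.float64(139.2)]
dial (array([477.6,  10.7,  95.4]), np.float64(2.0))
port [469.37134126 -40.71764439  61.        ]
cap (array([ 472.6, -147.5,   85.8]), np.float64(1.3)) [ 472.56604    -146.93975738   90.        ] [ 472.41107431 -139.10059694   90.        ]
block [[ 496.4 -120.    45. ]
 [ 501.6 -170.3   45. ]
 [ 447.8 -177.4   45. ]
 [ 441.6 -122.7   45. ]] [ 471.86048674 -147.60862398   45.        ]
[ 473.4026933 -148.4514577   45.       ]
```

Request:
servo_tool(steps=[-2.8,-2.5,0.5,0,-2.8,-2.5,0.5,0,-2.8,-2.5,0.5,0,-2.8,-2.5,0.5,0,-2.8,-2.5,0.5,0], fingers=1)

```text
clock: 1.62
position: [335.4, 363.1, 228.1]
orientation: [0.0, 0.226, 0.974, 0.0]
force: [1.5, 0.4, 1.0]
grip_width: 0.998
finger_force: 0.0
```

Request:
servo_tool(steps=[-2.8,-2.5,0.5,0,-2.8,-2.5,0.5,0,-2.8,-2.5,0.5,0,-2.8,-2.5,0.5,0,-2.8,-2.5,0.5,0])

```text
clock: 2.03
position: [406.0, 189.0, 203.3]
orientation: [0.0, 0.226, 0.974, 0.0]
force: [1.3, 0.4, -0.1]
grip_width: 1.001
finger_force: 0.0
```

Request:
servo_tool(steps=[-2.8,-2.5,0.5,0,-2.8,-2.5,0.5,0,-2.8,-2.5,0.5,0,-2.8,-2.5,0.5,0,0,0,0,0])

```text
clock: 2.45
position: [463.6, 46.3, 182.3]
orientation: [0.0, 0.229, 0.973, -0.001]
force: [-0.7, 0.4, 0.5]
grip_width: 0.999
finger_force: 0.0
```

Request:
servo_tool(steps=[-1.5,-1.5,1,0,-1.55,-1.55,1.5,0,0,0,2.2,0,0,0,2.2,0,0,0,1.9,0])

```text
clock: 2.87
position: [475.8, 10.5, 94.1]
orientation: [-0.0, 0.227, 0.974, 0.0]
force: [0.3, -0.4, 0.3]
grip_width: 1.0
finger_force: 0.0
```

Request:
servo_tool(steps=[0,0,0,0,0,0,0,0])

```text
clock: 3.03
position: [475.3, 11.0, 95.0]
orientation: [-0.001, 0.226, 0.974, 0.0]
force: [0.1, -0.6, 0.0]
grip_width: 1.004
finger_force: 0.0
```

```bash
python3 - <<'E'
from h import *
a=ctrl.grab_frame("top")[130:270,250:430];b=ctrl.grab_frame("side")[130:270,270:410]
A=cv2.resize(a,None,fx=2.2,fy=2.2,interpolation=cv2.INTER_CUBIC);B=cv2.resize(b,None,fx=2.8,fy=2.2,interpolation=cv2.INTER_CUBIC)
cv2.imwrite("pics/c1.png",np.hstack([A,B]));s=ctrl.sense();print(s['position'],s['force'],s['ft_torque'])
E
```

```text
[476.68759507  10.69463055  96.76955791] [ 0.29897556  0.88912288 -0.38587276] [ 0.00433244  0.04406862 -0.01173285]
```

View pics/c1.png

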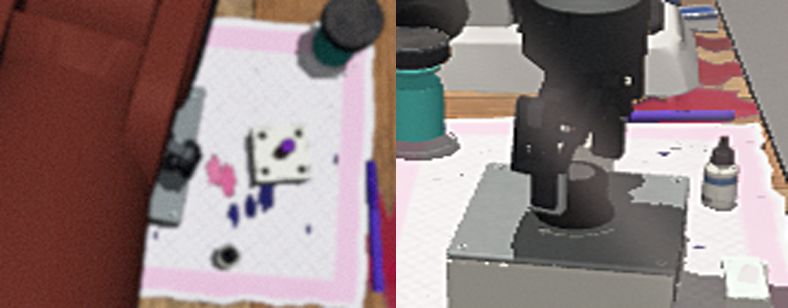

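Request:
servo_tool(steps=[0,0,0,0,0,0,0,0,0,0,0,0,0,0,0,0,0,0,0,0], fingers=0.3, squeeze=40)

```text
clock: 3.55
position: [477.8, 13.1, 97.1]
orientation: [0.002, 0.225, 0.974, 0.003]
force: [3.4, 18.4, 8.5]
grip_width: 0.45
finger_force: 40.8
```

Request:
servo_tool(steps=[0,0,0,0,0,0,0,0,0,0,0,0,0,0,0,0,0,0,0,0])

```text
clock: 3.97
position: [477.8, 13.1, 97.1]
orientation: [0.002, 0.225, 0.974, 0.003]
force: [4.1, 16.2, 9.0]
grip_width: 0.457
finger_force: 40.8
```

```bash
cat >> h.py <<'E'
def st(n=1):
    # n>1 averages over camera calls' control periods
    L=[]
    for i in range(n):
        if i: ctrl.grab_frame("top")
        L.append(ctrl.sense())
    m=lambda k:np.mean([s[k] for s in L],0)
    q=R.from_quat(np.array(L[-1]['orientation'])[[1,2,3,0]]).as_matrix()
    print("t",round(float(L[-1]['clock']),2),"pos",m('position').round(1),"F",m('force').round(2),"Ftool",(q.T@m('force')).round(2),"M",m('ft_torque').round(3),"xyaw",np.degrees(np.arctan2(q[1,0],q[0,0])).round(2),"q6",np.degrees(m('qpos')[5]).round(2),"grip",m('grip_width').round(3),m('finger_force').round(1))
E
python3 -c "
from h import *
st(4)"
```

```text
t 4.12 pos [477.8  13.1  97.1] F [ 4.46 16.26  8.59] Ftool [ 3.12 16.63 -8.47] M [ 3.355 -0.917  0.081] xyaw 153.95 q6 11.66 grip 0.454 40.8
```

Request:
servo_tool(steps=[0.02,0.14,-0.08,0,0.03,0.14,-0.07,0,0,0,0,0,0,0,0,0])

```text
clock: 4.45
position: [477.8, 13.5, 97.2]
orientation: [0.001, 0.226, 0.974, 0.0]
force: [5.3, -0.5, -3.2]
grip_width: 0.452
finger_force: 41.8
```

```bash
python3 -c "
from h import *
st(4)"
```

```text
t 4.6 pos [477.8  13.5  97.2] F [ 5.1   0.3  -3.19] Ftool [-4.44  2.51  3.2 ] M [ 0.385 -1.202  0.053] xyaw 153.83 q6 12.01 grip 0.452 41.8
```

Request:
servo_tool(steps=[0,0,0,-2,0,0,0,-2,0,0,0,0])

```text
clock: 4.85
position: [477.8, 13.4, 97.2]
orientation: [0.001, 0.191, 0.982, 0.0]
force: [4.9, -0.4, -3.3]
grip_width: 0.449
finger_force: 41.8
```

```bash
python3 -c "
from h import *
st(4)"
```

```text
t 5.0 pos [477.8  13.4  97.2] F [ 5.13  0.05 -3.  ] Ftool [-4.72  1.98  3.01] M [ 0.407 -1.173 -0.083] xyaw 157.82 q6 7.98 grip 0.452 41.8
```

Request:
servo_tool(steps=[0,0,0,-2,0,0,0,0])

```text
clock: 5.17
position: [477.8, 13.4, 97.2]
orientation: [0.001, 0.174, 0.985, 0.0]
force: [4.7, -0.2, -3.3]
grip_width: 0.45
finger_force: 41.8
```

```bash
python3 -c "
from h import *
st(3)"
```

```text
t 5.27 pos [477.8  13.4  97.2] F [ 5.43  0.13 -3.15] Ftool [-5.05  1.99  3.16] M [ 0.407 -1.154 -0.086] xyaw 159.83 q6 5.97 grip 0.453 41.8
```

Request:
servo_tool(steps=[0,0,0,-2,0,0,0,0])

```text
clock: 5.43
position: [477.8, 13.4, 97.2]
orientation: [0.001, 0.157, 0.988, 0.0]
force: [6.3, -0.5, -2.1]
grip_width: 0.451
finger_force: 41.8
```

```bash
python3 -c "
from h import *
st(3)"
```

```text
t 5.53 pos [477.8  13.4  97.2] F [ 5.93  0.22 -3.11] Ftool [-5.56  2.06  3.12] M [ 0.376 -1.223 -0.024] xyaw 161.82 q6 3.98 grip 0.452 41.8
```

Request:
servo_tool(steps=[0,0,0,-2,0,0,0,-2,0,0,0,0])

```text
clock: 5.78
position: [477.8, 13.4, 97.2]
orientation: [0.001, 0.122, 0.992, 0.0]
force: [5.9, -0.9, -3.2]
grip_width: 0.454
finger_force: 41.8
```

```bash
python3 -c "
from h import *
st(3)"
```

```text
t 5.88 pos [477.8  13.4  97.2] F [ 5.03 -0.73 -3.13] Ftool [-5.05  0.53  3.14] M [ 0.323 -1.166  0.006] xyaw 165.82 q6 -0.03 grip 0.452 41.8
```

Request:
servo_tool(steps=[0,0,0,-3,0,0,0,-3,0,0,0,0])

```text
clock: 6.13
position: [477.7, 13.3, 97.2]
orientation: [0.001, 0.07, 0.998, 0.0]
force: [4.8, -0.2, -2.9]
grip_width: 0.451
finger_force: 41.9
```

```bash
python3 -c "
from h import *
st(3)"
```

```text
t 6.23 pos [477.8  13.3  97.2] F [ 5.64 -0.46 -2.84] Ftool [-5.64  0.35  2.86] M [ 0.231 -1.154  0.131] xyaw 171.83 q6 -6.06 grip 0.453 41.9
```

Request:
servo_tool(steps=[0,0,0,-2,0,0,0,-2,0,0,0,0])

```text
clock: 6.48
position: [477.7, 13.3, 97.2]
orientation: [0.001, 0.035, 0.999, 0.0]
force: [5.4, -1.7, -2.9]
grip_width: 0.454
finger_force: 41.9
```

```bash
python3 -c "
from h import *
st(3)"
```

```text
t 6.58 pos [477.7  13.3  97.2] F [ 5.45 -1.57 -3.18] Ftool [-5.55 -1.17  3.19] M [ 0.19  -1.071  0.171] xyaw 175.83 q6 -10.04 grip 0.453 41.9
```

Request:
servo_tool(steps=[0,0,0,-2,0,0,0,-2,0,0,0,0])

```text
clock: 6.83
position: [477.7, 13.2, 97.2]
orientation: [0.001, 0.001, 1.0, -0.0]
force: [5.9, -1.7, -3.0]
grip_width: 0.455
finger_force: 41.8
```

```bash
python3 -c "
from h import *
st(3)"
```

```text
t 6.93 pos [477.7  13.2  97.2] F [ 5.37 -1.98 -2.86] Ftool [-5.37 -1.96  2.88] M [ 0.161 -1.062 -0.144] xyaw 179.8 q6 -14.02 grip 0.456 41.8
```

Request:
servo_tool(steps=[0,0,0,-2,0,0,0,-2,0,0,0,0])

```text
clock: 7.18
position: [477.7, 13.1, 97.2]
orientation: [0.001, -0.034, 0.999, -0.0]
force: [5.5, -1.7, -3.4]
grip_width: 0.454
finger_force: 41.9
```

```bash
python3 -c "
from h import *
st(3)"
```

```text
t 7.28 pos [477.7  13.1  97.2] F [ 5.64 -1.68 -3.11] Ftool [-5.51 -2.05  3.12] M [ 0.089 -1.053 -0.089] xyaw -176.2 q6 -18.02 grip 0.454 41.9
```

Request:
servo_tool(steps=[0,0,0,-2,0,0,0,0])

```text
clock: 7.45
position: [477.7, 13.1, 97.2]
orientation: [0.001, -0.052, 0.999, -0.0]
force: [5.5, -1.7, -3.1]
grip_width: 0.453
finger_force: 41.9
```

```bash
python3 -c "
from h import *
st(3)"
```

```text
t 7.55 pos [477.7  13.1  97.2] F [ 5.4  -1.77 -3.01] Ftool [-5.18 -2.31  3.02] M [ 0.097 -1.005 -0.01 ] xyaw -174.2 q6 -20.02 grip 0.454 41.9
```

Request:
servo_tool(steps=[0,0,0,-5,0,0,0,-5,0,0,0,-4,0,0,0,0])

```text
clock: 7.88
position: [477.8, 13.0, 97.2]
orientation: [0.001, -0.174, 0.985, -0.0]
force: [5.5, -2.8, -3.8]
grip_width: 0.454
finger_force: 41.8
```

```bash
python3 -c "
from h import *
st(3)"
```

```text
t 7.98 pos [477.8  13.   97.2] F [ 6.02 -2.74 -3.45] Ftool [-4.73 -4.61  3.47] M [-0.117 -0.954  0.207] xyaw -160.17 q6 -34.1 grip 0.451 41.8
```

Request:
servo_tool(steps=[0,0,0,-2,0,0,0,-2,0,0,0,0])

```text
clock: 8.23
position: [477.8, 12.9, 97.2]
orientation: [0.001, -0.207, 0.978, -0.001]
force: [5.3, -3.3, -3.3]
grip_width: 0.454
finger_force: 41.8
```

```bash
python3 -c "
from h import *
st(3)"
```

```text
t 8.33 pos [477.8  12.9  97.2] F [ 5.42 -2.87 -3.54] Ftool [-3.79 -4.81  3.55] M [-0.108 -0.922 -0.145] xyaw -156.21 q6 -38.02 grip 0.454 41.8
```

Request:
servo_tool(steps=[0,0,0,-2,0,0,0,-2,0,0,0,0])

```text
clock: 8.58
position: [477.8, 12.9, 97.2]
orientation: [0.001, -0.241, 0.971, -0.001]
force: [5.9, -2.7, -4.2]
grip_width: 0.45
finger_force: 41.8
```

```bash
python3 -c "
from h import *
st(3)"
```

```text
t 8.68 pos [477.8  12.9  97.2] F [ 6.25 -3.22 -3.66] Ftool [-4.02 -5.76  3.68] M [-0.165 -0.977 -0.16 ] xyaw -152.22 q6 -42.01 grip 0.454 41.8
```

Request:
servo_tool(steps=[0,0,0,-1,0,0,0,0])

```text
clock: 8.85
position: [477.8, 12.8, 97.2]
orientation: [0.001, -0.249, 0.969, -0.001]
force: [6.1, -3.3, -3.9]
grip_width: 0.455
finger_force: 41.8
```

```bash
python3 -c "
from h import *
st(3)"
```

```text
t 8.95 pos [477.8  12.8  97.2] F [ 6.13 -3.59 -3.5 ] Ftool [-3.64 -6.09  3.52] M [-0.176 -0.966 -0.238] xyaw -151.23 q6 -42.98 grip 0.452 41.8
```

Request:
servo_tool(steps=[0,0,0,7,0,0,0,7,0,0,0,7,0,0,0,7,0,0,0,7])

```text
clock: 9.37
position: [477.8, 13.3, 97.2]
orientation: [0.001, 0.057, 0.998, 0.0]
force: [4.8, -0.2, -2.9]
grip_width: 0.456
finger_force: 41.9
```

Request:
servo_tool(steps=[0,0,0,7,0,0,0,7,0,0,0,7,0,0,0,7,0,0,0,0])

```text
clock: 9.78
position: [477.9, 13.6, 97.2]
orientation: [0.001, 0.298, 0.955, 0.001]
force: [5.0, 1.7, -3.7]
grip_width: 0.453
finger_force: 41.8
```

```bash
python3 -c "
from h import *
st(3)"
```

```text
t 9.88 pos [477.9  13.6  97.2] F [ 5.65  1.45 -4.1 ] Ftool [-3.85  4.36  4.12] M [ 0.523 -1.382  0.045] xyaw 145.8 q6 20.23 grip 0.45 41.8
```

Request:
servo_tool(steps=[0,0,0,7,0,0,0,7,0,0,0,0,0,0,0,0])

```text
clock: 10.22
position: [478.0, 13.7, 97.2]
orientation: [0.001, 0.409, 0.913, 0.001]
force: [7.0, 2.4, -3.7]
grip_width: 0.453
finger_force: 41.8
```

```bash
python3 -c "
from h import *
st(3)"
```

```text
t 10.32 pos [478.   13.7  97.2] F [ 6.82  2.41 -3.97] Ftool [-2.75  6.68  3.99] M [ 0.671 -1.569 -0.161] xyaw 131.81 q6 34.06 grip 0.451 41.8
```

Request:
servo_tool(steps=[0,0,0,2,0,0,0,2,0,0,0,0])

```text
clock: 10.57
position: [478.1, 13.7, 97.2]
orientation: [0.001, 0.441, 0.898, 0.001]
force: [6.8, 1.5, -4.7]
grip_width: 0.452
finger_force: 41.8
```

```bash
python3 -c "
from h import *
st(3)"
```

```text
t 10.67 pos [478.1  13.7  97.2] F [ 6.75  2.1  -4.65] Ftool [-2.47  6.61  4.67] M [ 0.632 -1.618  0.159] xyaw 127.83 q6 38.07 grip 0.454 41.8
```

Request:
servo_tool(steps=[0,0,0,-2,0,0,0,0])

```text
clock: 10.83
position: [478.0, 13.7, 97.2]
orientation: [0.001, 0.423, 0.906, 0.001]
force: [6.4, 2.9, -4.4]
grip_width: 0.455
finger_force: 41.8
```

```bash
python3 -c "
from h import *
st(3)"
```

```text
t 10.93 pos [478.   13.7  97.2] F [ 6.91  2.31 -4.33] Ftool [-2.65  6.77  4.35] M [ 0.609 -1.604  0.03 ] xyaw 129.85 q6 35.97 grip 0.456 41.8
```

Request:
servo_tool(steps=[0,0,0,0,0,0,0,0,0,0,0,0,0,0,0,0,0,0,0,0], fingers=1)

```text
clock: 11.35
position: [476.7, 13.4, 96.9]
orientation: [-0.0, 0.424, 0.906, 0.0]
force: [-0.4, 0.3, 0.2]
grip_width: 1.003
finger_force: 0.0
```

Request:
servo_tool(steps=[0,0,-2,-5,0,0,-2,-7,0,0,-3,-7,0,0,-3,-7,0,0,-2,-7])

```text
clock: 11.77
position: [477.2, 13.3, 219.7]
orientation: [0.001, 0.146, 0.989, -0.0]
force: [-0.5, 0.4, -0.0]
grip_width: 1.002
finger_force: 0.0
```

Request:
servo_tool(steps=[0,0,0,-7,0,0,0,0])

```text
clock: 11.93
position: [477.5, 13.2, 218.3]
orientation: [0.001, 0.086, 0.996, -0.0]
force: [0.3, 1.1, -0.8]
grip_width: 0.997
finger_force: 0.0
```

```bash
python3 -c "
from h import *
st(4)"
```

```text
t 12.08 pos [476.8  13.4 216.9] F [ 0.17  0.1  -0.47] Ftool [-0.15  0.13  0.47] M [ 0.009  0.016 -0.005] xyaw 169.58 q6 -3.92 grip 1.001 0.0
```

Request:
servo_tool(steps=[-0.5,-3.1,0,0,-0.5,-3.1,0,0,-0.5,-3.1,0,0,-0.5,-3.1,0,0,-0.6,-3.2,0,0])

```text
clock: 12.5
position: [474.1, -145.8, 215.8]
orientation: [-0.001, 0.09, 0.996, 0.0]
force: [0.2, -0.4, 1.3]
grip_width: 1.004
finger_force: 0.0
```

Request:
servo_tool(steps=[0,0,0,0,0,0,0,0])

```text
clock: 12.67
position: [474.1, -145.8, 215.6]
orientation: [-0.001, 0.092, 0.996, 0.001]
force: [-1.0, 0.6, 0.6]
grip_width: 0.998
finger_force: 0.0
```

```bash
python3 - <<'E'
from h import *
st(4)
A=cv2.resize(ctrl.grab_frame("top")[150:245,262:352],None,fx=6,fy=6,interpolation=cv2.INTER_CUBIC)
B=cv2.resize(ctrl.grab_frame("side")[130:220,300:365],None,fx=4,fy=570/90,interpolation=cv2.INTER_CUBIC)
cv2.imwrite("pics/c2.png",np.hstack([A,B]))
E
```

```text
t 12.82 pos [ 474.4 -144.6  215.9] F [-0.17  0.07  0.31] Ftool [ 0.18  0.04 -0.31] M [-0.001 -0.004 -0.001] xyaw 169.79 q6 -21.77 grip 1.001 0.0
```

View pics/c2.png

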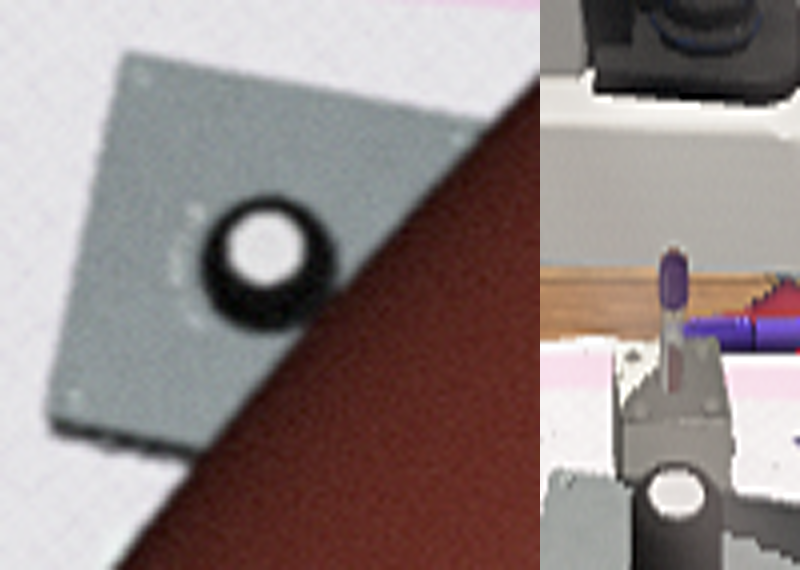

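Request:
servo_tool(steps=[0,0,3.4,0,0,0,3.4,0,0,0,3.2,0,0,0,2,0,0,0,1,0])

```text
clock: 13.33
position: [473.3, -142.9, 83.6]
orientation: [-0.002, 0.088, 0.996, 0.001]
force: [0.0, 0.8, 0.5]
grip_width: 1.004
finger_force: 0.0
```

Request:
servo_tool(steps=[0,0,0,0,0,0,0,0,0,0,0,0,0,0,0,0,0,0,0,0], fingers=0.05, squeeze=20)

```text
clock: 13.75
position: [475.7, -145.2, 88.3]
orientation: [0.001, 0.089, 0.996, -0.0]
force: [0.3, -0.4, 0.5]
grip_width: 0.301
finger_force: 0.0
```

Request:
servo_tool(steps=[0,0,0,0,0,0,0,0,0,0,0,0,0,0,0,0,0,0,0,0])

```text
clock: 14.17
position: [475.3, -145.0, 87.5]
orientation: [0.001, 0.089, 0.996, -0.0]
force: [-0.1, -0.8, 5.6]
grip_width: 0.168
finger_force: 20.0
```

```bash
python3 -c "
from h import *
st(4)"
```

```text
t 14.32 pos [ 475.3 -145.    87.5] F [0.34 0.23 5.66] Ftool [-0.3   0.29 -5.66] M [ 0.119 -0.038 -0.01 ] xyaw 169.83 q6 -21.91 grip 0.171 20.0
```

Request:
servo_tool(steps=[0,0,0,0,0,0,0,0,0,0,0,7,0,0,0,7,0,0,0,7], fingers=0.5)

```text
clock: 14.73
position: [474.5, -144.6, 86.4]
orientation: [-0.0, 0.272, 0.962, 0.0]
force: [0.6, 0.1, 0.4]
grip_width: 0.5
finger_force: 0.0
```

Request:
servo_tool(steps=[0,0,0,7,0,0,0,7,0,0,0,7,0,0,0,7,0,0,0,7])

```text
clock: 15.15
position: [474.6, -144.6, 86.4]
orientation: [-0.0, 0.548, 0.836, -0.0]
force: [0.9, -0.4, 0.6]
grip_width: 0.497
finger_force: 0.0
```

Request:
servo_tool(steps=[0,0,0,7,0,0,0,7,0,0,0,7,0,0,0,7,0,0,0,5])

```text
clock: 15.57
position: [474.5, -144.6, 86.4]
orientation: [-0.0, 0.764, 0.646, -0.0]
force: [0.3, 0.4, -0.3]
grip_width: 0.499
finger_force: 0.0
```

Request:
servo_tool(steps=[0,0,0,0,0,0,0,0,0,0,0,0,0,0,0,0,0,0,0,0], fingers=0.05)

```text
clock: 15.98
position: [474.8, -144.7, 86.7]
orientation: [-0.0, 0.761, 0.649, -0.0]
force: [-0.5, -0.0, 0.2]
grip_width: 0.169
finger_force: 19.5
```

Request:
servo_tool(steps=[0,0,0,0,0,0,0,0,0,0,0,0,0,0,0,0,0,0,0,0])

```text
clock: 16.4
position: [474.8, -144.7, 86.8]
orientation: [0.0, 0.761, 0.648, 0.0]
force: [0.7, 0.8, 0.4]
grip_width: 0.173
finger_force: 19.5
```

```bash
python3 -c "
from h import *
st(4)"
```

```text
t 16.55 pos [ 474.8 -144.7   86.8] F [-0.08  0.31  0.09] Ftool [ 0.3  -0.13 -0.09] M [-0.008 -0.008 -0.005] xyaw 80.83 q6 67.08 grip 0.171 19.5
```

Request:
servo_tool(steps=[0,0,-2,0,0,0,-3,0,0,0,-3,0,0,0,0,0,0,0,0,0])

```text
clock: 16.97
position: [475.9, -145.4, 168.7]
orientation: [0.002, 0.761, 0.648, 0.001]
force: [-0.6, -0.7, -0.8]
grip_width: 0.173
finger_force: 19.7
```

Request:
servo_tool(steps=[2.6,-0.5,0,0,2.6,-0.5,0,0,2.6,-0.5,0,0,2.6,-0.6,0,0,0,0,0,0])

```text
clock: 17.38
position: [469.5, -35.0, 165.5]
orientation: [-0.001, 0.76, 0.649, -0.0]
force: [-0.2, 0.4, -0.1]
grip_width: 0.171
finger_force: 19.7
```

Request:
servo_tool(steps=[0,0,0,0,0,0,0,0,0,0,0,0])

```text
clock: 17.63
position: [470.5, -39.3, 166.2]
orientation: [-0.0, 0.762, 0.648, -0.0]
force: [-0.4, -0.9, 0.5]
grip_width: 0.171
finger_force: 19.7
```

```bash
python3 - <<'E'
from h import *
st(4)
B=ctrl.grab_frame("side")[150:255,275:395]
A=ctrl.grab_frame("top")[150:255,270:370]
cv2.imwrite("pics/c3.png",cv2.resize(B,None,fx=5.5,fy=5.5,interpolation=cv2.INTER_CUBIC))
for z in(60,98,168,98-10):print(z,proj("side",[470.5,-38,z]))
E
```

```text
t 17.78 pos [470.6 -39.4 166.4] F [-0.49 -0.1  -0.35] Ftool [-0.18 -0.47  0.35] M [ 0.003  0.011 -0.021] xyaw 80.76 q6 78.52 grip 0.17 19.7
60 [335.8801066  210.15731688]
98 [336.44947709 192.722735  ]
168 [337.56404844 158.59366487]
88 [336.29731627 197.38202154]
```

View pics/c3.png

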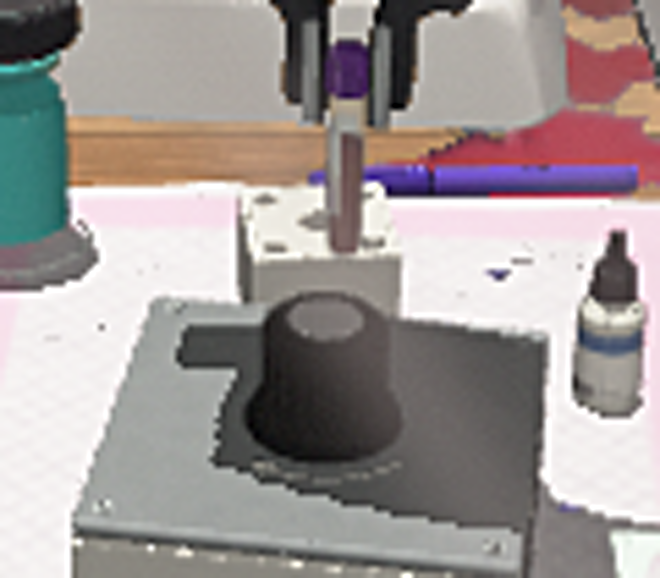

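Request:
servo_tool(steps=[0.1,-0.05,0.8,0,0,0,0.8,0,0,0,0.7,0,0,0,0,0,0,0,0,0])

```text
clock: 18.3
position: [469.8, -37.5, 143.0]
orientation: [-0.001, 0.761, 0.648, -0.0]
force: [-0.0, 0.3, 1.0]
grip_width: 0.167
finger_force: 19.7
```

Request:
servo_tool(steps=[0,0,0.1,0,0,0,0.1,0,0,0,0.1,0,0,0,0,0,0,0,0,0])

```text
clock: 18.72
position: [470.4, -37.7, 140.9]
orientation: [0.0, 0.761, 0.648, 0.0]
force: [-0.3, 0.2, -0.3]
grip_width: 0.171
finger_force: 19.7
```

```bash
python3 -c "
from h import *
st(4)"
```

```text
t 18.87 pos [470.4 -37.7 140.9] F [-0.34  0.05 -0.04] Ftool [-0.   -0.34  0.04] M [ 0.008  0.038 -0.015] xyaw 80.83 q6 78.65 grip 0.172 19.7
```

Request:
servo_tool(steps=[0,0,0.1,0,0,0,0.05,0,0,0,0,0,0,0,0,0])

```text
clock: 19.2
position: [470.3, -37.6, 139.2]
orientation: [-0.0, 0.761, 0.648, 0.0]
force: [-0.5, -0.3, -0.9]
grip_width: 0.173
finger_force: 19.7
```

```bash
python3 -c "
from h import *
st(4)"
```

```text
t 19.35 pos [470.3 -37.6 139.3] F [-0.42 -0.21 -0.19] Ftool [-0.27 -0.38  0.19] M [ 0.034  0.005 -0.002] xyaw 80.82 q6 78.65 grip 0.171 19.7
```

Request:
servo_tool(steps=[0,0,0.1,0,0,0,0.05,0,0,0,0,0])

```text
clock: 19.6
position: [470.3, -37.6, 137.6]
orientation: [-0.0, 0.761, 0.648, 0.0]
force: [-0.5, 0.1, -0.2]
grip_width: 0.171
finger_force: 19.7
```

Request:
servo_tool(steps=[0,0,0.1,0,0,0,0.05,0,0,0,0,0])

```text
clock: 19.85
position: [470.3, -37.6, 136.1]
orientation: [-0.0, 0.761, 0.648, 0.0]
force: [0.1, -0.9, 1.3]
grip_width: 0.173
finger_force: 19.7
```

```bash
python3 -c "
from h import *
st(4)"
```

```text
t 20.0 pos [470.3 -37.6 136.2] F [ 0.04 -0.4  -0.19] Ftool [-0.39  0.11  0.19] M [ 0.001  0.006 -0.006] xyaw 80.83 q6 78.65 grip 0.172 19.7
```

Request:
servo_tool(steps=[0,0,0.2,0,0,0,0.2,0,0,0,0.1,0,0,0,0,0])

```text
clock: 20.33
position: [470.1, -37.6, 130.9]
orientation: [-0.0, 0.761, 0.648, -0.0]
force: [0.5, -0.3, -0.9]
grip_width: 0.172
finger_force: 19.7
```

Request:
servo_tool(steps=[0,0,0.1,0,0,0,0.1,0,0,0,0,0])

```text
clock: 20.58
position: [470.3, -37.6, 129.1]
orientation: [-0.0, 0.761, 0.648, 0.0]
force: [-0.0, 0.0, -0.5]
grip_width: 0.172
finger_force: 19.7
```

```bash
python3 -c "
from h import *
st(4)"
```

```text
t 20.73 pos [470.3 -37.6 129.2] F [ 0.17  0.42 -0.37] Ftool [0.44 0.11 0.37] M [ 0.013 -0.005 -0.012] xyaw 80.83 q6 78.65 grip 0.174 19.7
```

Request:
servo_tool(steps=[0,0,0.1,0,0,0,0.05,0,0,0,0,0])

```text
clock: 20.98
position: [470.3, -37.6, 127.6]
orientation: [-0.0, 0.761, 0.648, 0.0]
force: [0.1, 0.7, 0.9]
grip_width: 0.174
finger_force: 19.7
```

```bash
python3 -c "
from h import *
st(4)"
```

```text
t 21.13 pos [470.3 -37.6 127.7] F [0.01 0.24 0.3 ] Ftool [ 0.24 -0.03 -0.3 ] M [-0.001 -0.02  -0.022] xyaw 80.83 q6 78.65 grip 0.172 19.7
```

Request:
servo_tool(steps=[0,0,0.1,0,0,0,0.1,0,0,0,0,0])

```text
clock: 21.38
position: [470.2, -37.6, 125.5]
orientation: [-0.0, 0.761, 0.648, -0.0]
force: [-0.1, -0.0, -0.1]
grip_width: 0.171
finger_force: 19.7
```

Request:
servo_tool(steps=[0,0,0.1,0,0,0,0.1,0,0,0,0,0])

```text
clock: 21.63
position: [470.3, -37.6, 123.6]
orientation: [-0.0, 0.761, 0.648, 0.0]
force: [-0.0, 0.1, 0.2]
grip_width: 0.173
finger_force: 19.7
```

```bash
python3 -c "
from h import *
st(4)"
```

```text
t 21.78 pos [470.3 -37.6 123.7] F [-0.46 -0.05 -0.22] Ftool [-0.12 -0.45  0.22] M [-0.005  0.018  0.006] xyaw 80.83 q6 78.65 grip 0.173 19.7
```

Request:
servo_tool(steps=[0,0,0.1,0,0,0,0.1,0,0,0,0,0])

```text
clock: 22.03
position: [470.3, -37.6, 121.6]
orientation: [-0.0, 0.761, 0.648, -0.0]
force: [0.7, 0.3, 0.7]
grip_width: 0.167
finger_force: 19.7
```

```bash
python3 -c "
from h import *
st(4)"
```

```text
t 22.18 pos [470.3 -37.6 121.7] F [ 0.08  0.04 -0.04] Ftool [0.05 0.08 0.04] M [ 0.021  0.011 -0.016] xyaw 80.83 q6 78.65 grip 0.169 19.7
```

Request:
servo_tool(steps=[0,0,0.2,0,0,0,0.2,0,0,0,0.2,0,0,0,0,0])

```text
clock: 22.52
position: [470.1, -37.5, 115.2]
orientation: [-0.0, 0.761, 0.648, -0.0]
force: [0.1, 0.2, 0.1]
grip_width: 0.174
finger_force: 19.7
```

Request:
servo_tool(steps=[0,0,0.1,0,0,0,0.1,0,0,0,0,0])

```text
clock: 22.77
position: [470.3, -37.6, 113.6]
orientation: [-0.0, 0.761, 0.648, 0.0]
force: [0.3, 1.0, -0.7]
grip_width: 0.17
finger_force: 19.7
```

Request:
servo_tool(steps=[0,0,0.1,0,0,0,0.1,0,0,0,0,0])

```text
clock: 23.02
position: [470.3, -37.6, 111.6]
orientation: [-0.0, 0.761, 0.648, 0.0]
force: [0.8, -0.4, -0.8]
grip_width: 0.169
finger_force: 19.7
```

```bash
python3 -c "
from h import *
st(4)"
```

```text
t 23.17 pos [470.3 -37.6 111.7] F [ 0.43 -0.13 -0.58] Ftool [-0.06  0.45  0.58] M [-0.014  0.001  0.005] xyaw 80.83 q6 78.65 grip 0.171 19.7
```

Request:
servo_tool(steps=[0,0,0.3,0,0,0,0.3,0,0,0,0.3,0,0,0,0.3,0,0,0,0,0])

```text
clock: 23.58
position: [469.9, -37.5, 98.9]
orientation: [-0.001, 0.761, 0.648, -0.0]
force: [-0.3, -0.2, -0.2]
grip_width: 0.173
finger_force: 19.7
```

Request:
servo_tool(steps=[0,0,0.1,0,0,0,0.1,0,0,0,0,0])

```text
clock: 23.83
position: [470.3, -37.6, 97.7]
orientation: [-0.0, 0.761, 0.648, 0.0]
force: [-0.1, -0.5, 0.2]
grip_width: 0.174
finger_force: 19.7
```

Request:
servo_tool(steps=[0,0,0.1,0,0,0,0,0,0,0,0,0])

```text
clock: 24.08
position: [470.3, -37.7, 96.8]
orientation: [-0.0, 0.761, 0.648, 0.0]
force: [-0.3, -0.1, -0.1]
grip_width: 0.172
finger_force: 19.7
```

Request:
servo_tool(steps=[0,0,0.05,0,0,0,0,0])

```text
clock: 24.25
position: [470.4, -37.6, 96.3]
orientation: [-0.0, 0.761, 0.648, 0.0]
force: [0.2, 0.9, -0.9]
grip_width: 0.167
finger_force: 19.7
```

```bash
python3 -c "
from h import *
st(4)"
```

```text
t 24.4 pos [470.4 -37.6  96.3] F [ 0.02  0.35 -0.39] Ftool [ 0.35 -0.04  0.39] M [0.005 0.    0.006] xyaw 80.83 q6 78.65 grip 0.172 19.7
```

Creeping onto the floor (expected at TCP ≈ 95).

Request:
servo_tool(steps=[0,0,0.05,0,0,0,0,0])

```text
clock: 24.57
position: [470.3, -37.6, 95.7]
orientation: [-0.0, 0.761, 0.648, 0.0]
force: [0.1, -0.5, -0.7]
grip_width: 0.173
finger_force: 19.7
```

Request:
servo_tool(steps=[0,0,0.05,0,0,0,0,0])

```text
clock: 24.73
position: [470.3, -37.6, 95.2]
orientation: [-0.0, 0.761, 0.648, 0.0]
force: [-1.3, 0.6, -0.8]
grip_width: 0.17
finger_force: 19.7
```

Request:
servo_tool(steps=[0,0,0.05,0,0,0,0,0])

```text
clock: 24.9
position: [470.3, -37.6, 94.7]
orientation: [-0.0, 0.761, 0.648, 0.0]
force: [-0.5, 0.1, 0.3]
grip_width: 0.173
finger_force: 19.7
```

Request:
servo_tool(steps=[0,0,0.05,0,0,0,0,0])

```text
clock: 25.07
position: [470.4, -37.7, 94.4]
orientation: [0.0, 0.761, 0.648, 0.0]
force: [0.2, 0.3, 1.7]
grip_width: 0.171
finger_force: 19.8
```

```bash
python3 -c "
from h import *
st(4)"
```

```text
t 25.22 pos [470.4 -37.7  94.4] F [-0.17  0.26  1.28] Ftool [ 0.23 -0.21 -1.28] M [ 0.005 -0.003 -0.005] xyaw 80.83 q6 78.65 grip 0.17 19.8
```

Request:
servo_tool(steps=[0,0,0,0,0,0,0,0,0,0,0,0,0,0,0,0,0,0,0,0], fingers=0.5)

```text
clock: 25.63
position: [470.3, -37.6, 94.2]
orientation: [-0.0, 0.761, 0.648, -0.0]
force: [-0.7, 1.2, 0.3]
grip_width: 0.501
finger_force: 0.0
```

Request:
servo_tool(steps=[0,0,-1,0,0,0,-2,0,0,0,-3,0,0,0,-3,0,0,0,-3,0])

```text
clock: 26.05
position: [470.0, -37.5, 216.3]
orientation: [0.0, 0.761, 0.648, 0.0]
force: [1.5, -1.3, 0.6]
grip_width: 0.496
finger_force: 0.0
```

Request:
servo_tool(steps=[-3,0,-1,0,-3,0,0,0,-3,0,0,0,-3,0,0,0,0,0,0,0])

```text
clock: 26.47
position: [450.6, -160.2, 225.0]
orientation: [0.001, 0.763, 0.647, -0.0]
force: [-0.1, 0.9, -0.7]
grip_width: 0.498
finger_force: 0.0
```

```bash
python3 - <<'E'
from h import *
st(4)
B=ctrl.grab_frame("side")[150:285,275:395]
cv2.imwrite("pics/c4.png",cv2.resize(B,None,fx=4.4,fy=4.4,interpolation=cv2.INTER_CUBIC))
print(proj("side",[468.5,-40.5,98]),proj("side",[468.5,-40.5,82]))
E
```

```text
t 26.62 pos [ 450.9 -157.8  224.9] F [-0.01  0.24 -0.04] Ftool [ 0.23 -0.05  0.04] M [ 0.031 -0.006 -0.011] xyaw 80.78 q6 64.29 grip 0.499 0.0
[337.46921382 192.05286504] [337.21812808 199.47173187]
```

View pics/c4.png

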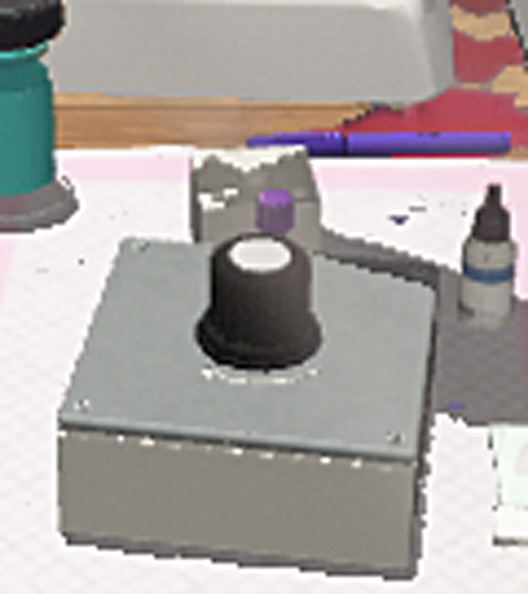

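The picture shows the cap standing upright behind the dial. Its top is at about pixel (337, 193), against (337, 192) predicted for a fully seated tube, and the bystanders I can see have not moved.

```bash
python3 -c "
from workcell import ctrl
print(ctrl.finish_job())"
```

```text
the job is handed in; nothing more can be done
None
```

The job is handed in: the dial is set three clicks clockwise from its stop, and the tube stands released in the port, with light floor contact felt at about the depth for the right bore; `finish_job()` returned no verdict.

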